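# Set up the counter display

### The arm

A 6-joint arm with a two-finger parallel gripper is mounted at the origin on the work surface. World frame = base frame: x ahead of the robot, y to its left, z up, the work surface at z = 0. Lengths are in m, angles in rad, forces in N, time in s.
With the tool pointing down it reaches from about 0.3 to 0.825 m from the base axis. Payload 5.4 kg.
Tool frame: the origin (TCP) lies at the centre of the arm's flange, where the gripper is bolted on; the fingertips stand 190 mm ahead of it and the grasp point (between the pads) lies 171 mm ahead of it (robot.hold_point_z is the distance from the TCP to the grasp point, in m); z points along the fingers, y is the line along which they close (so a half turn about z gives the same grasp; the last joint's range is limited). The gripper opens to 92 mm and grips with 3 to 60 N. Pads are 20 mm wide; open, the fingers measure 128 mm over their backs; the gripper's body (75 mm by 189 mm) begins 69 mm behind the grasp point.
Start: joints at [0.946, 0.158, 1.597, -0, 1.386, -0.21], TCP at [0.232, 0.526, 0.405] pointing down, gripper open.
Joint ranges: [-2.91, 2.91], [-0.94, 2.29], [0.18, 2.7], [-1.29, 4.43], [0.17, 2.64], [-3, 3]. Speed limits (rad/s): [2.57, 2.57, 3.14, 3.14, 3.14, 3.14].

### API

Orientations are given as [roll, pitch, yaw] about the fixed x, y, z axes, in that order (R = Rz(yaw) Ry(pitch) Rx(roll)).
In Python, from plant import robot, imaging gives the robot as it stands.
- The arm moves only by the shell command python3 -m creep 'ROWS' [FORCE]. ROWS is JSON, a list of rows, each a list of 5 numbers: the shift along the world's x, y, z in mm, then the turn about the world's z in rad, then the finger opening in mm, from 0 to 91.9. A call has 1 to 10 rows; each row shifts and turns the commanded pose from where the row before left it; what a row does not reach is not made up. A row lasts 1/8 s, in which the tool goes at most 62.5 mm and 10.7 degrees, less where a joint would pass 70% of its speed; a pose out of reach is approached as far as the arm can. A call is refused whole if a number of a shift passes 62.5 or a number of a turn 0.188, either way. A call with a gripper value outside its range is refused whole. The fingers move at their own pace and stop on an object; FORCE is the grip in N (left out, the last holds). Time passes only in rows, so rows that do not move let the fingers close. It gives the time, the measured TCP pose, the force, the opening and the grip force at its end, in the units of the state.
- robot.get_state(): the state, without advancing time (a new reading comes with each control period).
- imaging.grab_frame(name): name is "scene" or "top" or "wrist"; returns (picture, depth): 400x640x3 uint8, red, green, blue; 400x640 float32, m along the optical axis (not along the pixel's ray), 0 where there is no reading.
- imaging.get_calibration(name): a dict with "intrinsics" (3x3 intrinsics, pixels), "extrinsics" (4x4, takes a point from world to camera coordinates); the wrist camera has in their place "mount" (4x4, takes a point from camera to tool coordinates, whose origin is the TCP and whose axes are the flange's). Camera axes: x right, y down, z forward; pixel columns grow to the right and rows downward; lengths in m; the calibration is good to about 2 mm. A picture is of the moment at which its call begins: read the wrist's pose just before it. get_calibration takes no time and is no camera call.
- robot.hand_in(): hands the job in; it is judged then, once.
The state is a dict: "t": time; "qpos": joint angles; "dq": joint speeds; "tau": joint torques, N m; "eef_pos": TCP position; "eef_rot": TCP orientation; "force": force on the tool from outside, world axes, zero at the start; "moment": the same for the moment, N m; "grip_width": finger opening in m; "grip_force": force on a finger pad.
Only numpy, scipy, OpenCV 4.12 (cv2) and the standard library are available. Lean on these libraries where they do the work, as an engineer would, in place of code of your own. Each camera call takes 0.05 s, during which the arm holds its last target. There are 200 camera calls.

### The job

Set up the counter display (left, right and front as seen from the robot). Stand the red chalk bottle upright on the right-hand marked place of the grey plinth and the tape measure upright on the marked place to the left of it, lay the blue tape roll flat on the marked place midway between the two blue dividers, with the green tape roll squarely on top of it, and stand the white filler jar upright on the marked place in front of the yellow carton. Centre each thing on its place, and leave the black tape roll and the blue chalk bottle where they are.

Things in the scene. Friction and masses are not known exactly. Their poses are not given: they have to be found in the camera images.
- plinth: grey plinth 100 mm deep (x), 200 mm wide (y), 12 mm high, red strip along its front edge (robot's side). On top two white round places with black rims: the left one (80 mm across) centred at x 0, y +50 mm, the right one (68 mm) at x 0, y -50 mm. Fixed, turned up to 15 degrees. Origin: centre of underside; x to the back (away from the robot), y to the left, z up.
- divider_bay: grey base 100 mm deep (x), 150 mm wide (y), 6 mm thick, with two upright blue dividers along x, 5 mm thick, at y +68 and -68 mm, tops 46 mm above the table. White round place with black rim, 82 mm across, in the middle (x = y = 0). Fixed, turned up to 15 degrees. Origin: centre of underside; x to the back (away from the robot), y to the left, z up.
- carton_stand: grey base 160 mm deep (x), 110 mm wide (y), 5 mm thick, with a fixed yellow carton 50 x 80 mm, top 80 mm above the table, centred at x +50 mm (at the back). In front of it a white round place with black rim, 74 mm across, at x -40 mm, y 0. Fixed, turned up to 15 degrees. Origin: centre of underside; x to the back (away from the robot), y to the left, z up.
- chalk_red: red plastic chalk bottle with white cap, upright: straight round body 50 mm across up to 55 mm height, narrowing above to the cap, 85 mm high in all. Loose, about 120 g. Origin: centre of its underside, z up. Starts standing on the table.
- chalk_blue: blue plastic chalk bottle with white cap, upright: straight round body 50 mm across up to 55 mm height, narrowing above to the cap, 85 mm high in all. Loose, about 120 g. Origin: centre of its underside, z up. Starts standing on the table. It stays where it is.
- tape_blue: blue roll of tape lying flat: a ring 64 mm across, 24 mm high, with a 38 mm hole through it. Loose, about 60 g. Origin: centre of its underside, z axis up through the hole. Starts flat on the table.
- tape_green: green roll of tape lying flat: a ring 64 mm across, 24 mm high, with a 38 mm hole through it. Loose, about 60 g. Origin: centre of its underside, z axis up through the hole. Starts flat on the table.
- tape_black: black roll of tape lying flat: a ring 64 mm across, 24 mm high, with a 38 mm hole through it. Loose, about 60 g. Origin: centre of its underside, z axis up through the hole. Starts flat on the table. It stays where it is.
- filler_jar: white round filler jar with an orange lid, upright: 56 mm across, 75 mm high, straight-sided up to 50 mm height. Loose, about 200 g. Origin: centre of its underside, z up. It starts standing on the table.
- tape_measure: yellow tape measure with black and steel round centre on both flat sides, standing on its narrow edge: 70 mm long (its x axis), 40 mm thick (its y axis), 62 mm high (z up). Loose, about 250 g. Origin: centre of its underside. It starts standing, turned up to 70 degrees either way.

How it is judged:
By the outcome, as a careful person would: the job done as asked, in the order asked, and still so for the second after the job is handed in, with the robot touching nothing.
It also fails if it takes over 125 s, if anything falls off the work surface, if the arm or the gripper's body presses on something with over 40 N, if the wrist force passes 120 N, or if a joint passes its speed limit or range.

## Working session

There is one attempt and no reset: what is moved stays moved. The work goes in short steps, Python scripts to look and compute and a shell command to move; the robot and the scene stay as the last step left them, time stands still between calls to the robot, and variables do not carry over. Pictures are saved under pics/ and viewed, at most 17 in all, crops included, and the job is handed in when it is done.

```bash
ls; mkdir -p pics; python3 - <<'E'
from plant import robot, imaging
import cv2,numpy as np
s=robot.get_state();print(s['t'],s['eef_pos'],s['eef_rot'],s['grip_width'])
for n in("scene","top","wrist"):
    c=imaging.get_calibration(n);print(n,{k:np.round(v,4).tolist() for k,v in c.items()})
    p,d=imaging.grab_frame(n);np.savez(f"/tmp/{n}0.npz",p=p,d=d);cv2.imwrite(f"pics/{n}0.png",p[:,:,::-1])
E
```

```text
pics
0.0 [0.23157897 0.52600374 0.40371263] [-3.13970896e+00 -3.38914267e-04  2.72682162e+00] 0.09187893009001465
scene {'intrinsics': [[424.206, 0.0, 321.5299], [0.0, 424.206, 201.1647], [0.0, 0.0, 1.0]], 'extrinsics': [[-0.0927, 0.9957, 0.0046, 0.0345], [0.8612, 0.0825, -0.5015, -0.3918], [-0.4997, -0.0426, -0.8651, 1.3533], [0.0, 0.0, 0.0, 1.0]]}
top {'intrinsics': [[412.4434, 0.0, 316.7921], [0.0, 412.4434, 197.6408], [0.0, 0.0, 1.0]], 'extrinsics': [[0.0836, -0.9965, -0.0024, -0.0352], [-0.9762, -0.0814, -0.2008, 0.4802], [0.1999, 0.0191, -0.9796, 1.0264], [0.0, 0.0, 0.0, 1.0]]}
wrist {'intrinsics': [[349.9964, 0.0, 322.2167], [0.0, 349.9964, 201.8355], [0.0, 0.0, 1.0]], 'mount': [[0.0012, -0.9559, -0.2938, 0.0829], [1.0, 0.0014, -0.0003, -0.0008], [0.0007, -0.2938, 0.9559, 0.0198], [0.0, 0.0, 0.0, 1.0]]}
```

View pics/top0.png

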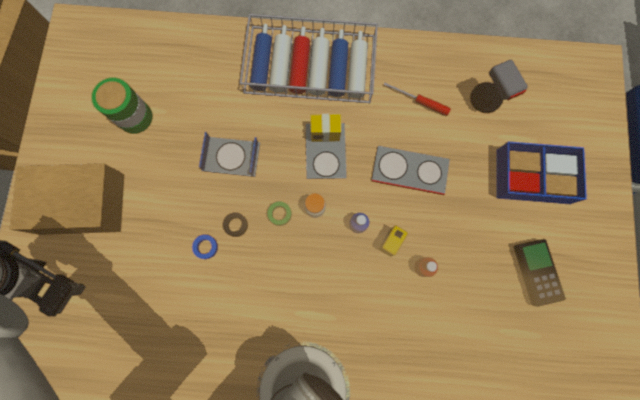

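View pics/scene0.png

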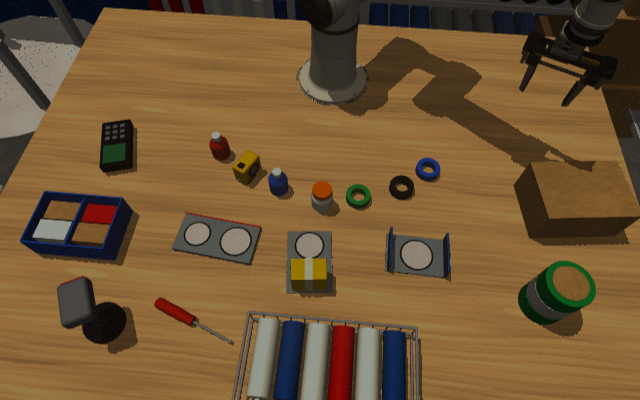

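The top view shows the bay place at (230,156), the stand place at (326,163) and the plinth places at (393,165) and (429,172). The loose things are:
- blue roll (205,246)
- black roll (235,224)
- green roll (279,213)
- jar (315,204)
- blue chalk (360,222)
- tape measure (395,240)
- red chalk (428,267)

The scene view shows the same layout from the far side. Next I measure.

```bash
cat > h.py <<'E'
import numpy as np,cv2
from plant import robot,imaging
from scipy.spatial.transform import Rotation as Ro
def cam(n,s=None):
    c=imaging.get_calibration(n);K=np.array(c['intrinsics'])
    if n=='wrist':
        T=np.eye(4);T[:3,:3]=Ro.from_euler('xyz',s['eef_rot']).as_matrix();T[:3,3]=s['eef_pos']
        return K,T@np.array(c['mount'])
    return K,np.linalg.inv(np.array(c['extrinsics']))
def ray(K,T,uv,z):
    uv=np.atleast_2d(uv).astype(float);d=np.c_[uv,np.ones(len(uv))]@np.linalg.inv(K).T@T[:3,:3].T
    return T[:3,3]+d*((z-T[2,3])/d[:,2])[:,None]
def cloud(K,T,d):
    v,u=np.mgrid[:d.shape[0],:d.shape[1]];q=np.stack([(u-K[0,2])/K[0,0]*d,(v-K[1,2])/K[1,1]*d,d],-1)
    w=q@T[:3,:3].T+T[:3,3];w[d<=0]=np.nan;return w
def proj(K,T,p):
    q=(np.asarray(p)-T[:3,3])@T[:3,:3]@K.T;return q[:2]/q[2]
def contours(m):
    return sorted(cv2.findContours(m.astype(np.uint8),cv2.RETR_EXTERNAL,cv2.CHAIN_APPROX_NONE)[0],key=cv2.contourArea,reverse=True)
def circ(xy):  # least squares circle
    A=np.c_[2*xy,np.ones(len(xy))];s=np.linalg.lstsq(A,(xy**2).sum(1),rcond=None)[0];return s[0],s[1],np.sqrt(s[2]+s[0]**2+s[1]**2)
E
cat > m0.py <<'E'
from h import *
f=np.load('/tmp/top0.npz');p,d=f['p'],f['d'];K,T=cam('top')
hsv=cv2.cvtColor(p,cv2.COLOR_RGB2HSV);W=cloud(K,T,d)
def roi(c,r):
    m=np.zeros(d.shape,bool);m[c[1]-r:c[1]+r,c[0]-r:c[0]+r]=1;return m
print('table z',np.nanmedian(W[280:300,300:400,2]))
for n,c,r,z in [('bay',(230,156),24,.006),('stand',(326,163),20,.005),('plL',(393,165),20,.012),('plR',(429,172),17,.012)]:
    m=roi(c,r)&(hsv[...,1]<60)&(hsv[...,2]>140)
    k=contours(m)[0][:,0];print(n,np.round(circ(ray(K,T,k,z)[:,:2])*np.array(1000)if 0 else np.array(circ(ray(K,T,k,z)[:,:2]))*1000,1))
for n,c,r,z in [('blue',(205,246),19,.024),('black',(235,224),19,.024),('green',(279,213),19,.024),('jar',(315,204),18,.075),('chB',(360,222),17,.085),('meas',(395,240),20,.062),('chR',(428,267),17,.085),('carton',(326,125),22,.08),('dvL',(207,150),14,.046),('dvR',(257,155),14,.046)]:
    m=roi(c,r)&(np.abs(W[...,2]-z)<(.012 if z>.03 else .009));q=W[m]
    (a,b),wh,an=cv2.minAreaRect((q[:,:2]*1000).astype(np.float32))
    print(n,m.sum(),'ctr',round(a,1),round(b,1),np.round(wh,1),'ang',round(an,1),'mean',np.round(q.mean(0)*1000,1))
E
python3 m0.py
```

```text
table z 0.0013643996991530294
bay [588.1 254.5  35.6]
stand [587.9 -10.9  31.6]
plL [ 597.  -194.1   34.6]
plR [ 585.8 -293.7   28.3]
blue 336 ctr 339.7 274.1 [63.  92.9] ang 24.0 mean [333.5 287.5  24.7]
black 318 ctr 398.0 216.6 [61.9 62.6] ang 18.3 mean [397.9 216.2  24.5]
green 306 ctr 437.9 103.3 [62.  61.5] ang 5.3 mean [437.7 102.6  24.6]
jar 302 ctr 463.0 10.4 [48.7 45.7] ang 4.6 mean [462.2  10.   75.9]
chB 78 ctr 427.5 -108.6 [21.1 21.3] ang 50.0 mean [ 427.5 -108.5   85.6]
meas 449 ctr 387.8 -199.1 [40.2 69.7] ang 63.0 mean [ 386.9 -198.    62.7]
chR 83 ctr 327.6 -286.8 [22.5 22.5] ang 68.1 mean [ 327.9 -285.8   85.2]
carton 607 ctr 675.9 -0.5 [52.4 79.1] ang 4.7 mean [674.7  -1.1  80.9]
dvL 97 ctr 589.3 322.2 [ 6.9 80. ] ang 88.4 mean [587.9 321.7  43.6]
dvR 78 ctr 587.2 186.7 [ 5.8 80.4] ang 88.4 mean [586.4 185.9  44.9]
```

```bash
python3 -m creep '[[30,-58,-6,0,90],[30,-58,-6,0,90],[30,-58,-6,0,90],[30,-58,-6,0,90],[30,-58,-6,0,90],[30,-58,-6,0,90],[30,-58,-6,0,90],[-16,-58,-6,0,90],[-16,-58,-6,0,90],[-16,-58,-6,0,90]]' && python3 -m creep '[[-16,-58,-6,0,90],[-16,-58,-6,0,90],[-16,-58,-6,0,90],[-18,-58,-6,0,90],[0,0,0,0,90]]'
cat > w.py <<'E'
import sys
from h import *
# usage: w.py tag : grab wrist, save picture, dump
s=robot.get_state();p,d=imaging.grab_frame('wrist');cv2.imwrite(f'pics/w_{sys.argv[1]}.png',p[:,:,::-1])
np.savez(f'/tmp/w_{sys.argv[1]}.npz',p=p,d=d,pos=s['eef_pos'],rot=s['eef_rot'])
K,T=cam('wrist',s);W=cloud(K,T,d)
print('t',round(s['t'],2),'tcp',np.round(s['eef_pos']*np.array(1000),1),'rot',np.round(s['eef_rot'],3),'F',np.round(s['force'],1),'grip',np.round(s['grip_width'],4))
R=Ro.from_euler('xyz',s['eef_rot']).as_matrix();print('hold',np.round((s['eef_pos']+R[:,2]*robot.hold_point_z)*1000,1))
hs=cv2.cvtColor(p,cv2.COLOR_RGB2HSV);
# args: x y r z(mm): circle centre of points at height z near x,y
for a in sys.argv[2:]:
    x,y,r,z=[float(v)/1000 for v in a.split(',')]
    near=np.hypot(W[...,0]-x,W[...,1]-y)<r
    m=near&(np.abs(W[...,2]-z)<.006);k=contours(m)
    if not k: print(a,'none');continue
    q=ray(K,T,k[0][:,0],z)[:,:2]*1000;(cx,cy),wh,an=cv2.minAreaRect(q.astype(np.float32))
    print(a,m.sum(),'medz',np.round(np.median(W[m][:,2])*1000,1),'circ',np.round(circ(q),1),'rect',round(cx,1),round(cy,1),np.round(wh,1),round(an,1))
E
python3 w.py a 328,-286,30,85 388,-199,50,62
```

```text
t: 1.4
eef_pos: [0.383, -0.0363, 0.3464]
eef_rot: [-3.142, 0.0, 2.727]
force: [1.0, -0.0, 0.5]
grip_width: 0.09
grip_force: 0.0
t: 2.02
eef_pos: [0.3165, -0.2697, 0.3224]
eef_rot: [-3.141, -0.001, 2.721]
force: [0.9, 0.8, 0.2]
grip_width: 0.0898
grip_force: 0.0
t 2.02 tcp [ 316.5 -269.7  322.4] rot [-3.141e+00 -1.000e-03  2.721e+00] F [0.9 0.8 0.2] grip 0.0898
hold [ 316.3 -269.7  151. ]
328,-286,30,85 932 medz 84.9 circ [ 326.5 -288.1   11.9] rect 326.6 -288.1 [23.1 24.9] 49.0
388,-199,50,62 2242 medz 61.7 circ [ 372.9 -193.2   22. ] rect 374.9 -197.2 [39.9 49.7] 62.9
```

View pics/w_a.png

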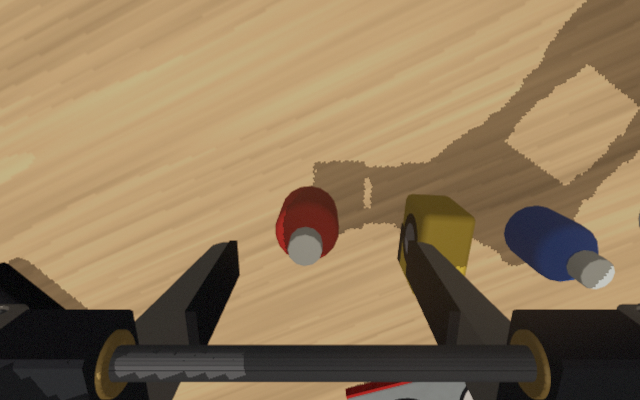

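The wrist view shows the red bottle between the open fingers with its cap at (305,245), the measure at (437,235) and the blue chalk at (550,245).

```bash
python3 -m creep '[[0,0,0,0,90],[0,0,0,0,90]]'; python3 w.py b 327,-287,30,85
```

```text
t: 2.33
eef_pos: [0.3184, -0.2655, 0.3227]
eef_rot: [3.141, 0.0, 2.729]
force: [0.1, -0.2, -1.1]
grip_width: 0.0901
grip_force: 0.0
t 2.33 tcp [ 318.4 -265.5  322.7] rot [3.141 0.    2.729] F [ 0.1 -0.2 -1.1] grip 0.0901
hold [ 318.4 -265.5  151.3]
327,-287,30,85 935 medz 84.9 circ [ 326.5 -287.9   11.9] rect 326.5 -287.8 [23.  25.2] 46.7
```

```bash
python3 -m creep '[[8,-22,0,0,90],[0,0,-20,0,90],[0,0,-30,0,90],[0,0,-30,0,90],[0,0,-23,0,90],[0,0,-13,0,90],[0,0,0,0,90]]' && python3 w.py c
```

```text
t: 3.25
eef_pos: [0.326, -0.2881, 0.2062]
eef_rot: [3.141, -0.001, 2.728]
force: [0.1, -0.7, -0.0]
grip_width: 0.0901
grip_force: 0.0
t 3.25 tcp [ 326.  -288.1  206.2] rot [ 3.141e+00 -1.000e-03  2.728e+00] F [ 0.1 -0.7 -0. ] grip 0.0901
hold [ 325.9 -287.9   34.8]
```

```bash
python3 -m creep '[[0,0,0,0,40],[0,0,0,0,40],[0,0,0,0,40],[0,0,0,0,40],[0,0,0,0,40]]' 20 && python3 -m creep '[[0,0,30,0,40],[0,0,40,0,40],[0,0,40,0,40],[30,20,20,0,40],[50,20,0,0,40],[50,10,0,0,40],[30,0,0,0,40],[0,0,0,0,40],[0,0,0,0,40]]'
cat > pl.py <<'E'
import sys
from h import *
# usage pl.py tag z x,y,r ... : place circles (mm) by white mask in wrist view
tag=sys.argv[1];z=float(sys.argv[2])/1000
s=robot.get_state();p,d=imaging.grab_frame(sys.argv[4] if len(sys.argv)>4 else 'wrist');cv2.imwrite(f'pics/{tag}.png',p[:,:,::-1])
K,T=cam('wrist',s);hs=cv2.cvtColor(p,cv2.COLOR_RGB2HSV);W=cloud(K,T,d)
R=Ro.from_euler('xyz',s['eef_rot']).as_matrix();print('t',round(s['t'],2),'hold',np.round((s['eef_pos']+R[:,2]*robot.hold_point_z)*1000,1),'yaw',round(s['eef_rot'][2],3),'gw',s['grip_width'])
for a in sys.argv[3].split(';'):
    x,y,r=[float(v)/1000 for v in a.split(',')]
    m=(np.hypot(W[...,0]-x,W[...,1]-y)<r+.012)&(abs(W[...,2]-z)<.008)&(hs[...,1]<60)&(hs[...,2]>130)
    k=contours(m)
    if not k: print(a,'none');continue
    k=k[0];h=cv2.convexHull(k)[:,0];q=ray(K,T,h,z)[:,:2]*1000
    print(a,m.sum(),'circ',np.round(circ(q),1),'rect',np.round(cv2.minAreaRect(q.astype(np.float32))[0],1),np.round(cv2.minAreaRect(q.astype(np.float32))[1],1),'rows',k[:,0,1].min(),k[:,0,1].max())
E
python3 pl.py p1 12 '586,-294,30;597,-194,36'
```

```text
t: 3.92
eef_pos: [0.3259, -0.2888, 0.2068]
eef_rot: [3.142, 0.0, 2.727]
force: [0.6, -0.2, 0.9]
grip_width: 0.0497
grip_force: 20.0
t: 5.05
eef_pos: [0.4853, -0.2387, 0.3361]
eef_rot: [3.142, -0.001, 2.727]
force: [-1.0, 0.7, -1.4]
grip_width: 0.0496
grip_force: 20.0
t 5.05 hold [ 485.1 -238.6  164.7] yaw 2.727 gw 0.04957521538665644
586,-294,30 none
597,-194,36 2705 circ [ 595.8 -193.9   35.5] rect [ 591.7 -175. ] [71.9 31.9] rows 240 298
```

View pics/p1.png

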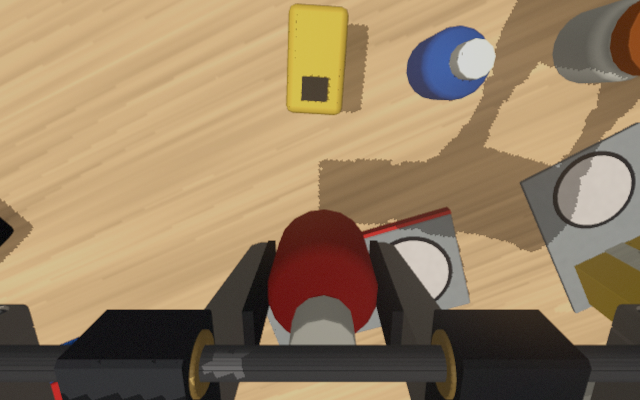

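The held red bottle is at (322,270). The left plinth place (412,270) is partly hidden and agrees with the top view. The measure is at (318,58).

```bash
python3 -m creep '[[50,-28,0,0,40],[50,-27,0,0,40],[0,0,-40,0,40],[0,0,-40,0,40],[0,0,-22,0,40],[0,0,0,0,40],[0,0,0,0,40]]' && python3 w.py d
```

```text
t: 5.98
eef_pos: [0.5863, -0.2943, 0.2368]
eef_rot: [-3.141, 0.003, 2.727]
force: [0.5, 0.4, -0.6]
grip_width: 0.0494
grip_force: 20.0
t 5.97 tcp [ 586.3 -294.3  236.8] rot [-3.141e+00  3.000e-03  2.727e+00] F [ 0.5  0.4 -0.6] grip 0.0494
hold [ 586.7 -294.7   65.4]
```

```bash
python3 -m creep '[[-1,0.5,-10,0,40],[0,0,-7,0,40],[0,0,0,0,40],[0,0,-1,0,40],[0,0,0,0,40]]' && python3 -m creep '[[0,0,0,0,56],[0,0,0,0,75],[0,0,0,0,85],[0,0,0,0,85],[0,0,0,0,85]]' && python3 w.py e 585,-294,30,97
```

```text
t: 6.65
eef_pos: [0.5852, -0.2934, 0.2181]
eef_rot: [-3.141, 0.001, 2.727]
force: [-2.7, 1.7, 8.8]
grip_width: 0.0495
grip_force: 20.0
t: 7.28
eef_pos: [0.5849, -0.2932, 0.2166]
eef_rot: [3.142, -0.0, 2.727]
force: [0.5, -0.1, 1.2]
grip_width: 0.0849
grip_force: 0.0
t 7.28 tcp [ 584.9 -293.2  216.6] rot [ 3.142 -0.     2.727] F [ 0.5 -0.1  1.2] grip 0.0849
hold [ 584.9 -293.2   45.2]
585,-294,30,97 1655 medz 96.6 circ [ 579.3 -291.6    8.7] rect 577.3 -290.8 [22.5 12.6] 66.3
```

```bash
python3 -m creep '[[0,0,30,0,85],[0,0,45,0,85],[0,0,45,0,85],[-40,20,20,0,85],[-50,20,0,0,85],[0,0,0,0,85],[0,0,0,0,85]]' && python3 w.py f 585,-294,30,97 && python3 pl.py p2 12 '586,-294,30;597,-194,36'
```

```text
t: 8.2
eef_pos: [0.4953, -0.2535, 0.3572]
eef_rot: [-3.141, 0.002, 2.727]
force: [0.4, -0.1, 0.4]
grip_width: 0.085
grip_force: 0.0
t 8.2 tcp [ 495.3 -253.5  357.2] rot [-3.141e+00  2.000e-03  2.727e+00] F [ 0.4 -0.1  0.4] grip 0.085
hold [ 495.5 -253.7  185.8]
585,-294,30,97 653 medz 96.7 circ [ 584.1 -293.5   12.3] rect 584.2 -293.5 [24.1 26.2] 85.5
t 8.25 hold [ 496.  -254.1  186.1] yaw 2.727 gw 0.08493704529038211
586,-294,30 1343 circ [ 585.8 -294.    41.8] rect [ 571.1 -294.9] [54.1 83.9] rows 239 300
597,-194,36 3163 circ [ 596.4 -194.8   35.9] rect [ 591.4 -194.5] [72. 62.] rows 217 278
```

View pics/p2.png

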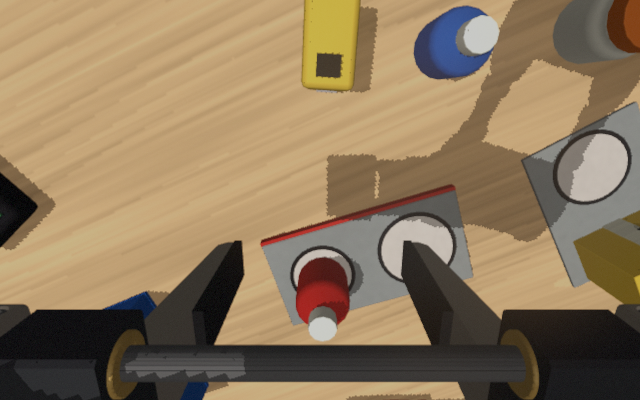

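The red bottle stands on the right place, with its cap at (322,328) and the rim evenly visible around it. The left place is at (417,248).

```bash
python3 -m creep '[[-50,27,-10,-0.056,85],[-50,27,-10,0,85],[-8,1,-10,0,85],[0,0,0,0,85],[0,0,0,0,85]]' && python3 w.py g 388,-199,50,62
```

```text
t: 8.93
eef_pos: [0.3884, -0.1995, 0.328]
eef_rot: [-3.141, 0.003, 2.671]
force: [-0.3, -0.0, -0.1]
grip_width: 0.0848
grip_force: 0.0
t 8.93 tcp [ 388.4 -199.5  328. ] rot [-3.141e+00  3.000e-03  2.671e+00] F [-0.3 -0.  -0.1] grip 0.0848
hold [ 388.7 -199.8  156.6]
388,-199,50,62 4614 medz 61.9 circ [ 385.2 -200.    30.2] rect 385.1 -199.9 [39.2 68.3] 62.9
```

```bash
python3 -m creep '[[-2.5,0,-20,0,85],[0,0,-40,0,85],[0,0,-40,0,85],[0,0,-20,0,85],[0,0,0,0,85],[0,0,0,0,30],[0,0,0,0,30],[0,0,0,0,30],[0,0,0,0,30],[0,0,0,0,30]]' 35 && python3 -m creep '[[0,0,0,0,30],[0,0,30,0,30]]' && python3 w.py h
```

```text
t: 10.22
eef_pos: [0.3844, -0.1983, 0.2069]
eef_rot: [-3.141, 0.0, 2.671]
force: [0.0, -0.7, 1.1]
grip_width: 0.0403
grip_force: 35.0
t: 10.48
eef_pos: [0.3831, -0.1971, 0.2346]
eef_rot: [3.14, -0.007, 2.671]
force: [-0.1, -0.7, -3.4]
grip_width: 0.0396
grip_force: 35.0
t 10.47 tcp [ 383.1 -197.1  234.6] rot [ 3.14  -0.007  2.671] F [-0.1 -0.7 -3.4] grip 0.0396
hold [ 382.2 -196.2   63.2]
```

```bash
python3 -m creep '[[0,0,40,0,30],[0,0,40,0,30],[35,0,0,-0.173,30],[35,1,0,-0.173,30],[35,1,0,-0.173,30],[35,1,0,-0.173,30],[35,1,0,-0.173,30],[35,0,0,-0.173,30],[0,0,0,-0.174,30],[0,0,0,0,30]]' && python3 -m creep '[[0,0,0,0,30]]' && python3 w.py i 596,-194,50,123
```

```text
t: 11.78
eef_pos: [0.5943, -0.194, 0.3149]
eef_rot: [-3.139, -0.001, 1.461]
force: [-0.4, -0.4, -3.8]
grip_width: 0.0395
grip_force: 35.0
t: 11.9
eef_pos: [0.594, -0.1942, 0.3158]
eef_rot: [-3.14, -0.001, 1.461]
force: [-0.4, -0.4, -2.9]
grip_width: 0.0396
grip_force: 35.0
t 11.9 tcp [ 594.  -194.2  315.8] rot [-3.140e+00 -1.000e-03  1.461e+00] F [-0.4 -0.4 -2.9] grip 0.0396
hold [ 593.7 -194.1  144.4]
596,-194,50,123 503 medz 123.7 circ [ 596.1 -174.7   16.2] rect 597.2 -163.8 [ 5.3 38.4] 84.7
```

```bash
python3 -m creep '[[2.5,1,-40,0,30],[0,0,-40,0,30],[0,0,-13,0,30],[0,0,0,0,30],[0,0,0,0,30]]' && python3 w.py j
```

```text
t: 12.58
eef_pos: [0.5977, -0.1938, 0.2259]
eef_rot: [3.138, 0.001, 1.459]
force: [0.4, -0.1, -3.1]
grip_width: 0.0394
grip_force: 35.0
t 12.57 tcp [ 597.7 -193.8  225.9] rot [3.138e+00 1.000e-03 1.459e+00] F [ 0.4 -0.1 -3.1] grip 0.0394
hold [ 598.3 -194.1   54.5]
```

View pics/w_j.png

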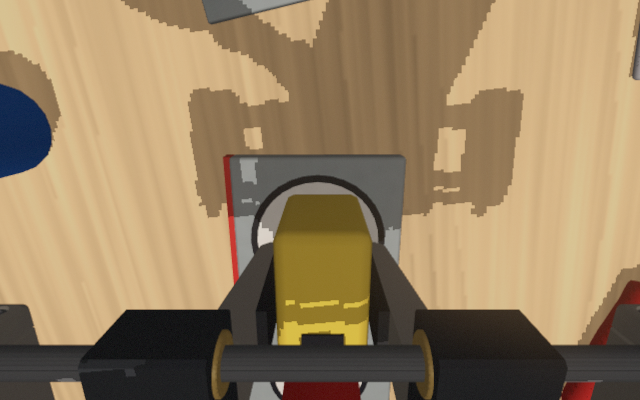

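The measure hangs over the left place, its faces parallel to the plinth edges. The circle is centred near column 318 and the measure near 322, so it is 1–2 mm too far back.

```bash
python3 -m creep '[[-1.5,0.5,-5,0,30],[0,0,-1.5,0,30],[0,0,0,0,30],[0,0,-1,0,30],[0,0,0,0,30]]' && python3 -m creep '[[0,0,0,0,48],[0,0,0,0,70],[0,0,0,0,80],[0,0,0,0,80],[0,0,0,0,80],[0,0,40,0,80],[0,0,50,0,80],[0,0,40,0,80],[0,0,0,0,80],[0,0,0,0,80]]' && python3 w.py k 596,-194,50,74
```

```text
t: 13.25
eef_pos: [0.596, -0.193, 0.2189]
eef_rot: [3.141, 0.001, 1.459]
force: [-4.8, 2.9, 11.5]
grip_width: 0.0398
grip_force: 35.0
t: 14.5
eef_pos: [0.5951, -0.1926, 0.3452]
eef_rot: [-3.14, -0.001, 1.459]
force: [-0.1, 0.9, -0.1]
grip_width: 0.0797
grip_force: 0.0
t 14.5 tcp [ 595.1 -192.6  345.2] rot [-3.140e+00 -1.000e-03  1.459e+00] F [-0.1  0.9 -0.1] grip 0.0797
hold [ 594.9 -192.5  173.8]
596,-194,50,74 4428 medz 74.0 circ [ 596.3 -195.2   30.4] rect 596.3 -195.3 [68.7 39.2] 83.6
```

View pics/w_k.png

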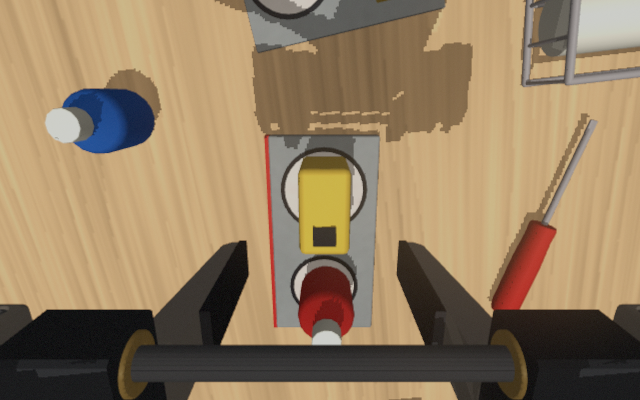

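The measure stands centred on the left place at (325,205), and the red bottle is at (325,300). Next is the blue roll.

```bash
python3 -m creep '[[-32,60,-3,0.158,85],[-32,60,-3,0.158,85],[-32,60,-3,0.158,85],[-32,60,-3,0.158,85],[-32,60,-3,0.158,85],[-32,60,-3,0.158,85],[-32,60,-3,0.16,85],[-32,60,-3,0.16,85],[0,0,0,0,85],[0,0,0,0,85]]' && python3 w.py l 337,286,38,24 398,217,38,24
```

```text
t: 15.8
eef_pos: [0.3601, 0.2477, 0.3231]
eef_rot: [-3.14, -0.001, 2.726]
force: [-0.1, -0.5, -0.2]
grip_width: 0.0851
grip_force: 0.0
t 15.8 tcp [360.1 247.7 323.1] rot [-3.140e+00 -1.000e-03  2.726e+00] F [-0.1 -0.5 -0.2] grip 0.0851
hold [359.8 247.5 151.7]
337,286,38,24 3230 medz 23.9 circ [331.8 287.6  31.2] rect 331.8 287.9 [62.1 62.1] 66.3
398,217,38,24 2641 medz 23.9 circ [396.3 216.6  31.6] rect 396.2 216.8 [63.7 63.4] 17.2
```

View pics/w_l.png

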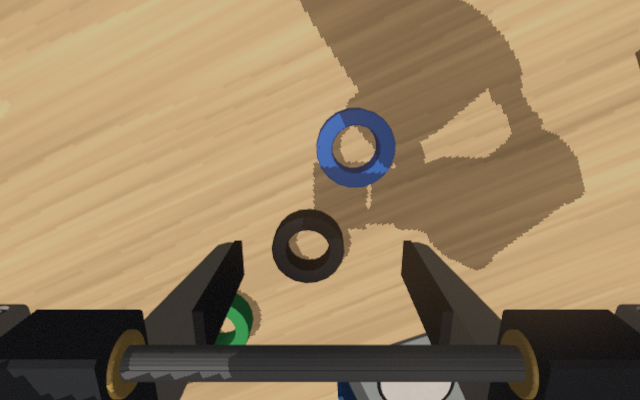

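The blue roll is at (356,147) and clear of the black roll at (308,245); the green roll is partly hidden at (235,320).

```bash
python3 -m creep '[[-14,20,0,0,85],[-13.5,20,-30,0,85],[0,0,-40,0,85],[0,0,-30,0,85],[0,0,-20,0,85],[0,0,0,0,85],[0,0,0,0,85]]' && python3 w.py m
```

```text
t: 16.73
eef_pos: [0.3339, 0.2875, 0.2048]
eef_rot: [3.141, 0.001, 2.725]
force: [0.4, -0.4, 0.2]
grip_width: 0.085
grip_force: 0.0
t 16.73 tcp [333.9 287.5 204.8] rot [3.141e+00 1.000e-03 2.725e+00] F [ 0.4 -0.4  0.2] grip 0.085
hold [334.  287.5  33.4]
```

```bash
python3 -m creep '[[-1.5,0,-11,0,85],[0,0,0,0,85],[0,0,0,0,55],[0,0,0,0,55],[0,0,0,0,55],[0,0,0,0,55],[0,0,0,0,55]]' 15 && python3 w.py n && python3 -m creep '[[0,0,30,0,55],[0,0,40,0,55],[0,0,40,0,55],[20,-5,30,-0.169,55],[40,-10,0,-0.169,55],[40,-10,0,-0.169,55],[40,-10,0,-0.169,55],[20,0,0,-0.169,55],[0,0,0,-0.169,55],[0,0,0,-0.169,55]]' && python3 -m creep '[[0,0,0,0,55]]' && python3 pl.py p3 6 '588,254,37'
```

```text
t: 17.65
eef_pos: [0.3314, 0.2881, 0.1933]
eef_rot: [3.141, 0.0, 2.727]
force: [-0.5, 1.0, 1.2]
grip_width: 0.0639
grip_force: 15.0
t 17.65 tcp [331.4 288.1 193.3] rot [3.141 0.    2.727] F [-0.5  1.   1.2] grip 0.0639
hold [331.5 288.1  21.9]
t: 18.95
eef_pos: [0.4914, 0.2527, 0.3324]
eef_rot: [-3.14, 0.0, 1.538]
force: [0.2, 0.3, 0.2]
grip_width: 0.0638
grip_force: 15.0
t: 19.08
eef_pos: [0.4912, 0.2529, 0.3326]
eef_rot: [-3.141, 0.0, 1.545]
force: [0.2, -0.2, -0.8]
grip_width: 0.0639
grip_force: 15.0
t 19.07 hold [491.  252.8 161.2] yaw 1.545 gw 0.06386243829301697
588,254,37 7343 circ [587.3 252.8  37.3] rect [587.1 252.9] [74.1 74.2] rows 145 225
```

View pics/p3.png

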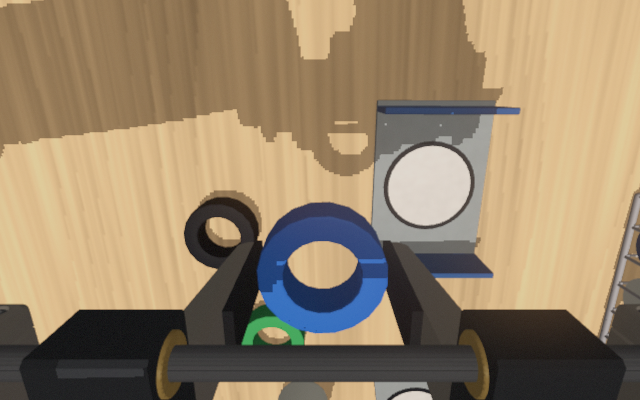

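The bay place shows in full at (430,185) and the held blue roll is at (322,267). The wrist estimate of the place is (587.3, 252.8).

```bash
python3 -m creep '[[48,1,0,0,55],[48.5,0.5,0,0,55],[0,0,-40,0,55],[0,0,-40,0,55],[0,0,-38,0,55],[0,0,0,0,55],[0,0,0,0,55]]' && python3 w.py o
```

```text
t: 20.0
eef_pos: [0.5885, 0.2547, 0.2168]
eef_rot: [3.139, -0.001, 1.545]
force: [0.5, 0.8, -1.2]
grip_width: 0.0637
grip_force: 15.0
t 20.0 tcp [588.5 254.7 216.8] rot [ 3.139e+00 -1.000e-03  1.545e+00] F [ 0.5  0.8 -1.2] grip 0.0637
hold [588.8 254.8  45.4]
```

```bash
python3 -m creep '[[-0.5,-0.5,-10,0,55],[0,0,-6,0,55],[0,0,0,0,55],[0,0,0,0,55]]' && python3 w.py q
```

```text
t: 20.55
eef_pos: [0.5873, 0.254, 0.199]
eef_rot: [-3.141, 0.0, 1.544]
force: [0.2, -0.1, -0.6]
grip_width: 0.0637
grip_force: 15.0
t 20.55 tcp [587.3 254.  199. ] rot [-3.141  0.     1.544] F [ 0.2 -0.1 -0.6] grip 0.0637
hold [587.3 254.   27.6]
```

```bash
python3 -m creep '[[0,0,-0.5,0,55],[0,0,0,0,68],[0,0,0,0,80],[0,0,0,0,85],[0,0,0,0,85],[0,0,30,0,85],[0,0,50,0,85],[0,0,50,0,85],[0,-40,0,0,85],[0,0,0,0,85]]' && python3 -m creep '[[0,0,0,0,85]]' && python3 w.py r 587,253,40,30
```

```text
t: 21.85
eef_pos: [0.5876, 0.2123, 0.3294]
eef_rot: [3.14, 0.0, 1.541]
force: [0.0, 0.7, -0.2]
grip_width: 0.085
grip_force: 0.0
t: 21.98
eef_pos: [0.5871, 0.2142, 0.3281]
eef_rot: [-3.141, -0.0, 1.543]
force: [0.2, 0.3, -0.3]
grip_width: 0.0851
grip_force: 0.0
t 21.98 tcp [587.1 214.2 328.1] rot [-3.141 -0.     1.543] F [ 0.2  0.3 -0.3] grip 0.0851
hold [586.9 214.2 156.7]
587,253,40,30 3236 medz 30.0 circ [587.7 252.7  31.2] rect 587.6 252.7 [62.6 62.7] 35.6
```

View pics/w_r.png

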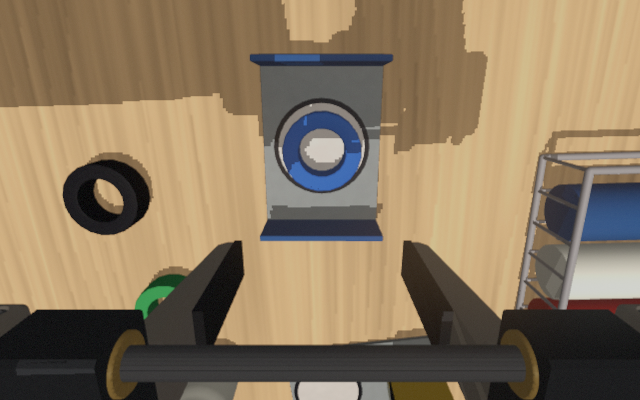

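The blue roll lies concentric on the bay place at (322,148). Now the green roll.

```bash
python3 -m creep '[[-50,-37,0,0.1,85],[-50,-37,0,0.1,85],[-50,-37,-5,0.09,85],[0,0,0,0,85],[0,0,0,0,85]]' && python3 w.py s 437,103,38,24
```

```text
t: 22.65
eef_pos: [0.4379, 0.1035, 0.3242]
eef_rot: [3.14, 0.0, 1.834]
force: [-0.3, 0.2, 0.7]
grip_width: 0.0849
grip_force: 0.0
t 22.65 tcp [437.9 103.5 324.2] rot [3.14  0.    1.834] F [-0.3  0.2  0.7] grip 0.0849
hold [438.2 103.5 152.8]
437,103,38,24 2903 medz 24.0 circ [437.4 102.5  31.3] rect 437.2 102.6 [62.7 62.7] 15.1
```

```bash
python3 -m creep '[[0,-0.5,-40,0,85],[0,0,-40,0,85],[0,0,-30,0,85],[0,0,-9,0,85],[0,0,0,0,85],[0,0,0,0,85]]' && python3 w.py t
```

```text
t: 23.45
eef_pos: [0.4385, 0.1027, 0.206]
eef_rot: [3.139, 0.001, 1.834]
force: [-0.4, 0.7, 0.2]
grip_width: 0.0851
grip_force: 0.0
t 23.45 tcp [438.5 102.7 206. ] rot [3.139e+00 1.000e-03 1.834e+00] F [-0.4  0.7  0.2] grip 0.0851
hold [439.  102.6  34.6]
```

```bash
python3 -m creep '[[-0.7,0,-11.5,0,85],[0,0,0,0,85],[0,0,0,0,55],[0,0,0,0,55],[0,0,0,0,55],[0,0,0,0,55],[0,0,0,0,55]]' 15 && python3 w.py u && python3 -m creep '[[0,0,30,0,55],[0,0,40,0,55],[0,0,50,0,55],[35,20,0,-0.1,55],[35,40,0,-0.1,55],[35,40,0,-0.091,55],[45,20,0,0,55],[0,0,0,0,55],[0,0,0,0,55]]' && python3 w.py v 588,253,40,30
```

```text
t: 24.38
eef_pos: [0.4367, 0.1025, 0.1933]
eef_rot: [3.141, 0.0, 1.834]
force: [-0.2, -0.4, 0.6]
grip_width: 0.0642
grip_force: 15.0
t 24.38 tcp [436.7 102.5 193.3] rot [3.141 0.    1.834] F [-0.2 -0.4  0.6] grip 0.0642
hold [436.8 102.5  21.9]
t: 25.55
eef_pos: [0.586, 0.2223, 0.3124]
eef_rot: [-3.14, 0.0, 1.543]
force: [-0.0, 0.3, -0.7]
grip_width: 0.0638
grip_force: 15.0
t 25.55 tcp [586.  222.3 312.4] rot [-3.14   0.     1.543] F [-0.   0.3 -0.7] grip 0.0638
hold [585.7 222.2 141. ]
588,253,40,30 3444 medz 30.0 circ [587.6 253.5  30.9] rect 587.8 254.2 [60.4 62. ] 86.6
```

```bash
python3 -m creep '[[1.5,30.5,0,0,55],[0,0,-30,0,55],[0,0,-40,0,55],[0,0,-5,0,55],[0,0,0,0,55],[0,0,0,0,55],[0,0,0,0,55]]' && python3 w.py x
```

```text
t: 26.48
eef_pos: [0.5887, 0.2531, 0.2399]
eef_rot: [3.139, -0.001, 1.543]
force: [-0.9, -0.3, -1.4]
grip_width: 0.0641
grip_force: 15.0
t 26.48 tcp [588.7 253.1 239.9] rot [ 3.139e+00 -1.000e-03  1.543e+00] F [-0.9 -0.3 -1.4] grip 0.0641
hold [589.2 253.2  68.5]
```

View pics/w_x.png

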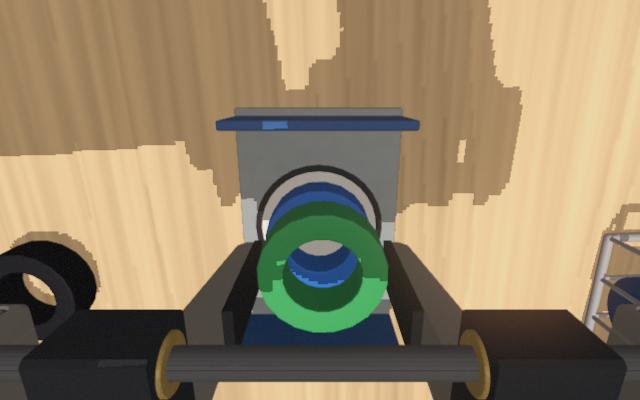

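The green roll (323,267) hangs about 16 mm above the blue one (320,235), and is about 1 mm too far back.

```bash
python3 -m creep '[[-1,0,-10,0,55],[0,0,-5,0,55],[0,0,0,0,55],[0,0,0,0,55]]' && python3 w.py y
```

```text
t: 27.02
eef_pos: [0.5869, 0.253, 0.2229]
eef_rot: [-3.141, 0.0, 1.543]
force: [-0.9, -0.5, 1.9]
grip_width: 0.064
grip_force: 15.0
t 27.02 tcp [586.9 253.  222.9] rot [-3.141  0.     1.543] F [-0.9 -0.5  1.9] grip 0.064
hold [586.8 253.   51.5]
```

Contact is made at the right height, so I release, rise and check.

```bash
python3 -m creep '[[0,0,0,0,68],[0,0,0,0,80],[0,0,0,0,85],[0,0,0,0,85],[0,0,30,0,85],[0,0,50,0,85],[0,0,40,0,85],[0,-40,0,0,85],[0,0,0,0,85],[0,0,0,0,85]]' && python3 w.py z 588,253,40,54 && python3 pl.py p4 6 '588,254,37'
```

```text
t: 28.32
eef_pos: [0.587, 0.2132, 0.3427]
eef_rot: [-3.141, -0.0, 1.542]
force: [0.5, 0.4, -0.1]
grip_width: 0.0851
grip_force: 0.0
t 28.32 tcp [587.  213.2 342.7] rot [-3.141 -0.     1.542] F [ 0.5  0.4 -0.1] grip 0.0851
hold [586.8 213.3 171.3]
588,253,40,54 3454 medz 54.0 circ [587.2 252.3  31.2] rect 587.4 252.4 [62.8 62.2] 86.5
t 28.38 hold [586.7 213.6 171.1] yaw 1.543 gw 0.08495599698887117
588,254,37 2737 circ [587.5 250.4  17.3] rect [587.5 249.2] [30.7 36.2] rows 131 165
```

View pics/w_z.png

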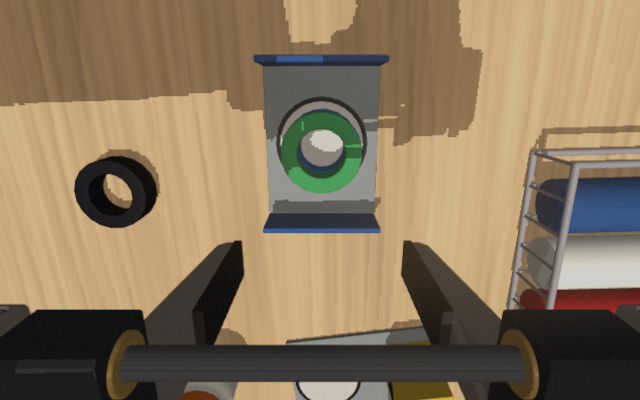

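The green roll sits concentric on the blue one at (322,150). Last is the jar.

```bash
python3 -m creep '[[-31,-50,0,0.171,85],[-31,-50,0,0.171,85],[-31,-50,0,0.171,85],[-31,-53,0,0.171,85],[0,0,0,0.171,85],[0,0,0,0.171,85],[0,0,0,0.171,85],[0,0,0,0.171,85],[0,0,0,0.171,85],[0,0,0,0.173,85]]' && python3 -m creep '[[0,0,0,0,85],[0,0,0,0,85]]' && python3 w.py aa 463,10,34,75 && python3 pl.py p5 5 '588,-11,34'
```

```text
t: 29.68
eef_pos: [0.4655, 0.014, 0.343]
eef_rot: [3.141, -0.0, -3.033]
force: [-0.1, 0.1, 0.3]
grip_width: 0.085
grip_force: 0.0
t: 29.92
eef_pos: [0.4654, 0.0137, 0.3431]
eef_rot: [3.141, -0.0, -3.042]
force: [1.4, 0.5, 0.3]
grip_width: 0.0849
grip_force: 0.0
t 29.93 tcp [465.4  13.7 343.1] rot [ 3.141 -0.    -3.042] F [1.4 0.5 0.3] grip 0.0849
hold [465.4  13.7 171.7]
463,10,34,75 3308 medz 75.0 circ [461.4   8.4  24.4] rect 461.6 8.4 [49.  49.3] 50.9
t 29.98 hold [465.4  13.6 171.8] yaw -3.042 gw 0.08517946072066826
588,-11,34 4449 circ [588.5 -11.   45.9] rect [590.6 -10.6] [87.  91.7] rows 263 336
```

View pics/w_aa.png

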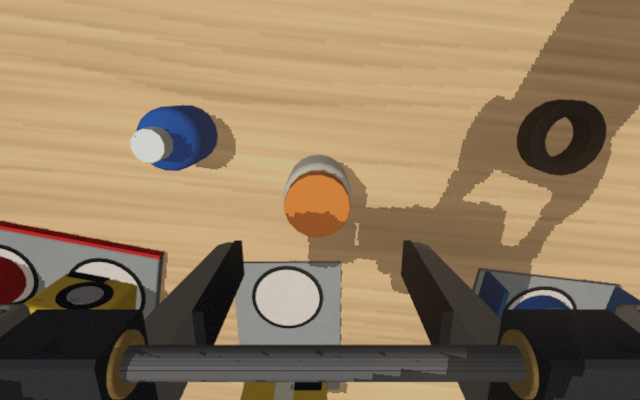

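The orange lid is at (317,203) between the fingers, and the stand place is fully visible at (287,297).

```bash
python3 - <<'E'
from h import *
f=np.load('/tmp/w_aa.npz');p=f['p'];s=dict(eef_pos=f['pos'],eef_rot=f['rot']);K,T=cam('wrist',s)
hs=cv2.cvtColor(p,cv2.COLOR_RGB2HSV);m=np.zeros(p.shape[:2],np.uint8);cv2.circle(m,(287,297),38,1,-1)
g=cv2.cvtColor(p,cv2.COLOR_RGB2GRAY);print(g[297,287],g[335,260])
k=contours((m>0)&(g>165))[0][:,0];print(np.round(np.array(circ(ray(K,T,k,.005)[:,:2]))*1000,1))
E
python3 -m creep '[[-4,-5,-40,0,85],[0,0,-40,0,85],[0,0,-40,0,85],[0,0,-8,0,85],[0,0,0,0,85],[0,0,0,0,85]]' && python3 w.py ab
```

```text
195 141
[587.1 -11.6  32.2]
t: 30.78
eef_pos: [0.4624, 0.0081, 0.217]
eef_rot: [-3.14, 0.003, -3.04]
force: [0.1, 0.3, 1.0]
grip_width: 0.085
grip_force: 0.0
t 30.77 tcp [462.4   8.1 217. ] rot [-3.14e+00  3.00e-03 -3.04e+00] F [0.1 0.3 1. ] grip 0.085
hold [463.    8.   45.6]
```

```bash
python3 -m creep '[[-1,0.3,-9,0,85],[0,0,0,0,85],[0,0,0,0,45],[0,0,0,0,45],[0,0,0,0,45],[0,0,0,0,45],[0,0,0,0,45]]' 30 && python3 w.py ac && python3 -m creep '[[0,0,30,0,45],[0,0,40,0,45],[40,-7,0,0,45],[45,-8,0,0,45],[40,-5,0,0,45],[0,0,-20,0,45],[0,0,0,0,45],[0,0,0,0,45]]' && python3 w.py ad
```

```text
t: 31.7
eef_pos: [0.4605, 0.0087, 0.2063]
eef_rot: [3.142, 0.0, -3.04]
force: [-0.9, 0.8, 1.3]
grip_width: 0.0552
grip_force: 30.0
t 31.7 tcp [460.5   8.7 206.3] rot [ 3.142  0.    -3.04 ] F [-0.9  0.8  1.3] grip 0.0552
hold [460.5   8.7  34.9]
t: 32.75
eef_pos: [0.5843, -0.011, 0.2556]
eef_rot: [3.141, -0.002, -3.04]
force: [-0.4, -0.0, -2.2]
grip_width: 0.055
grip_force: 30.0
t 32.75 tcp [584.3 -11.  255.6] rot [ 3.141e+00 -2.000e-03 -3.040e+00] F [-0.4 -0.  -2.2] grip 0.055
hold [583.9 -10.9  84.2]
```

View pics/w_ad.png

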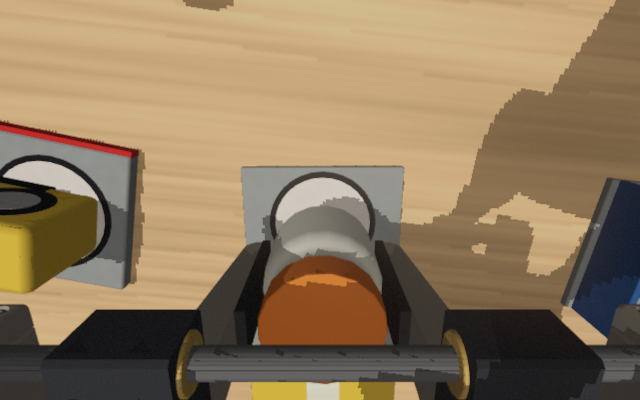

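The jar hangs over the stand place and is laterally aligned: circle column 322, lid 322.

```bash
python3 -m creep '[[2.5,-0.5,-20,0,45],[0,0,-16,0,45],[0,0,0,0,45],[0,0,-5,0,45],[0,0,0,0,45],[0,0,0,0,45]]' && python3 w.py ae
```

```text
t: 33.55
eef_pos: [0.5881, -0.0119, 0.2157]
eef_rot: [-3.141, 0.001, -3.04]
force: [-0.1, 0.4, -1.9]
grip_width: 0.0548
grip_force: 30.0
t 33.55 tcp [588.1 -11.9 215.7] rot [-3.141e+00  1.000e-03 -3.040e+00] F [-0.1  0.4 -1.9] grip 0.0548
hold [588.3 -11.9  44.3]
```

```bash
python3 -m creep '[[-1.5,0.3,-3,0,45],[0,0,-1,0,45],[0,0,0,0,45],[0,0,0,0,45]]' && python3 w.py af
```

```text
t: 34.1
eef_pos: [0.5864, -0.0116, 0.2114]
eef_rot: [-3.142, -0.0, -3.04]
force: [-1.2, -0.2, -0.3]
grip_width: 0.0552
grip_force: 30.0
t 34.1 tcp [586.4 -11.6 211.4] rot [-3.142 -0.    -3.04 ] F [-1.2 -0.2 -0.3] grip 0.0552
hold [586.4 -11.6  40. ]
```

```bash
python3 -m creep '[[0,0,0,0,62],[0,0,0,0,75],[0,0,0,0,85],[0,0,0,0,85],[0,0,30,0,85],[0,0,50,0,85],[0,0,50,0,85],[-50,0,0,0,85],[-50,0,0,0,85],[0,0,0,0,85]]' && python3 -m creep '[[0,0,0,0,85],[0,0,0,0,85]]' && python3 w.py ag 587,-11,34,80 && python3 - <<'E'
from h import *
p,d=imaging.grab_frame('top');np.savez('/tmp/top0.npz',p=p,d=d);cv2.imwrite('pics/top1.png',cv2.resize(p[90:300,150:470,::-1],None,fx=2.4,fy=2.4))
K,T=cam('top');W=cloud(K,T,d)
for n,x,y,z in [('jar',587,-11,80),('green',588,253,54),('meas',596,-194,74),('chR',586,-294,97),('black',397,217,24),('chB',427,-108,85)]:
    m=(np.hypot(W[...,0]*1000-x,W[...,1]*1000-y)<45)&(abs(W[...,2]*1000-z)<(12 if z!=24 and z!=54 else 9));q=W[m][:,:2]*1000
    r=cv2.minAreaRect(q.astype(np.float32));print(n,m.sum(),np.round(r[0],1),np.round(r[1],1))
E
```

```text
t: 35.4
eef_pos: [0.4834, -0.0109, 0.3398]
eef_rot: [3.14, -0.004, -3.04]
force: [1.0, 0.3, -0.2]
grip_width: 0.0849
grip_force: 0.0
t: 35.65
eef_pos: [0.4876, -0.0118, 0.3419]
eef_rot: [-3.141, 0.001, -3.04]
force: [0.7, 0.5, -0.2]
grip_width: 0.0844
grip_force: 0.0
t 35.65 tcp [487.6 -11.8 341.9] rot [-3.141e+00  1.000e-03 -3.040e+00] F [ 0.7  0.5 -0.2] grip 0.0844
hold [487.8 -11.8 170.5]
587,-11,34,80 2325 medz 79.9 circ [583.3 -12.4  23.5] rect 581.2 -12.5 [42.6 49. ] 5.9
jar 0 [0. 0.] [0. 0.]
green 315 [586.7 252.2] [61.4 60.9]
meas 425 [ 595.7 -195.2] [70.1 41. ]
chR 80 [ 586.3 -292.7] [22.6 22.3]
black 318 [397.7 216.7] [61.5 62.5]
chB 78 [ 427.7 -108.7] [21.3 22.7]
```

View pics/top1.png

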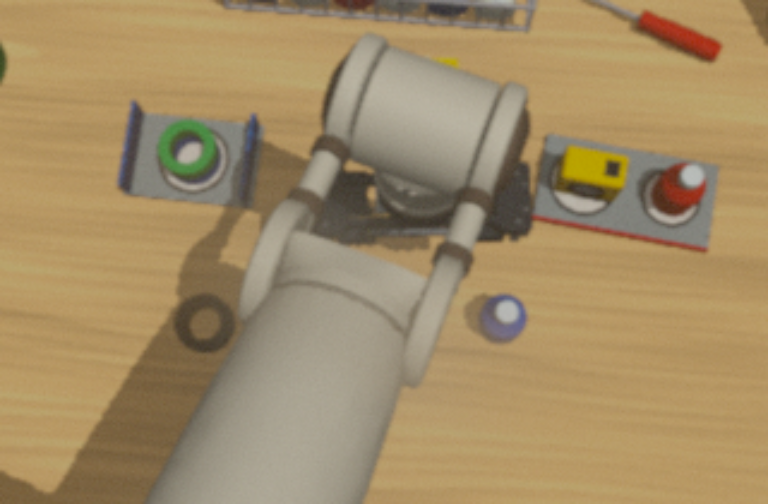

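The stack, measure and red bottle sit on their places and the black roll and blue chalk are unmoved. The arm hides the jar, so I move aside to check it.

```bash
python3 -m creep '[[-40,40,20,0,85],[-40,55,20,0,85],[-20,55,0,0,85],[0,60,0,0,85],[0,60,0,0,85],[0,50,0,0,85],[0,50,0,0,85],[0,0,0,0,85],[0,0,0,0,85]]' && python3 - <<'E'
from h import *
p,d=imaging.grab_frame('top');K,T=cam('top');W=cloud(K,T,d);cv2.imwrite('pics/top2.png',cv2.resize(p[90:300,200:470,::-1],None,fx=2.4,fy=2.4))
m=(np.hypot(W[...,0]*1000-587,W[...,1]*1000+11)<34)&(abs(W[...,2]*1000-80)<9)
for q in (W[m][:,:2]*1000,): r=cv2.minAreaRect(q.astype(np.float32));print(m.sum(),np.round(r[0],1),np.round(r[1],1))
s=robot.get_state();print(s['t'],s['force'])
E
```

```text
t: 36.88
eef_pos: [0.3914, 0.3519, 0.3786]
eef_rot: [-3.141, -0.0, -3.04]
force: [0.1, -0.5, -0.8]
grip_width: 0.085
grip_force: 0.0
289 [588.1 -10.9] [48.1 47.9]
36.925 [ 0.3945474  -0.16981957  0.1195338 ]
```

View pics/top2.png

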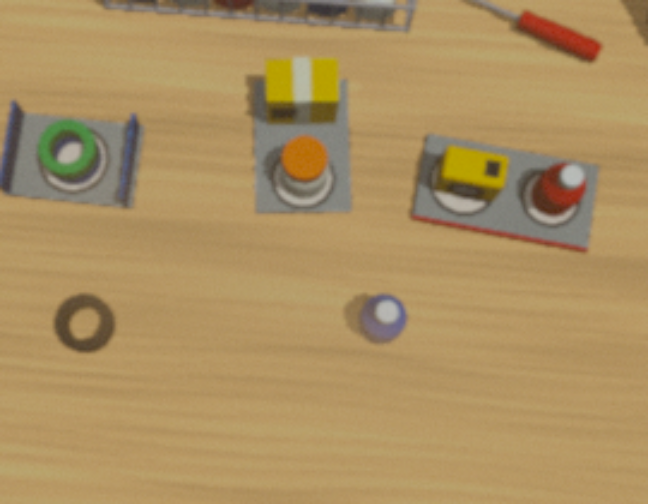

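The jar (304,165) stands on the stand place at (588.1, -10.9), which matches the top-view measurement. Everything else is in place and the gripper is clear.

```bash
python3 -c "
from plant import robot
print(robot.hand_in())"
```

```text
the job is handed in; nothing more can be done
None
```

The display is set up in the order asked and handed in at about 37 s: each thing measured within about 1–2.5 mm of its place's centre, and the black tape roll and blue chalk bottle did not move.

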